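# Put the sample bush away and draw the case cover shut

### The arm

A 6-joint arm with a two-finger parallel gripper is mounted at the origin on the work surface. World frame = base frame: x ahead of the robot, y to its left, z up, the work surface at z = 0. Lengths are in m, angles in rad, forces in N, time in s.
With the tool pointing down it reaches from about 0.225 to 0.875 m from the base axis. Payload 3.4 kg.
Tool frame: the origin (TCP) lies on the mounting face of the last link; the fingertips stand 173 mm ahead of it and the grasp point (between the pads) lies 155 mm ahead of it; x points along the fingers, y is the direction in which the jaws open and shut, and the axes are right-handed (so a half turn about x gives the same grasp; the last joint's range is limited). The gripper opens to 85 mm and grips with 20 to 120 N. Pads are 22 mm wide; open, the fingers measure 114 mm over their backs; the gripper's body (76 mm by 85 mm) begins 54 mm behind the grasp point. The pads swing forward as they close: fully open they stand 13 mm farther back than shut.
Start: joints at [-1.296, 0.276, 1.505, -0, 1.361, -0.121], TCP at [0.222, -0.531, 0.405] pointing down, gripper open.
Joint ranges: [-2.89, 2.89], [-0.75, 2.08], [0.22, 2.7], [-1.18, 4.32], [0.11, 2.71], [-2.7, 2.7]. Speed limits (rad/s): [2.57, 2.57, 3.14, 3.14, 3.14, 3.14].

### API

Orientations are given as a unit quaternion [w, x, y, z].
In Python, from rig import manip gives the robot as it stands.
- The arm moves only by the tool arm_command, never from a script. Its argument "targets" is a list of rows, each an object with "dp": the shift along the tool's x, y, z in m, a list of three; "turn": the turn, a rotation vector about the tool's x, y, z in degrees, a list of three; "grip": the opening, from -1 (shut) to 1 (fully open). In form: [{"dp": [tx, ty, tz], "turn": [wx, wy, wz], "grip": grip}, ...]. A call has 1 to 8 rows; each row shifts and turns the commanded pose from where the row before left it, along the tool's axes as they then stand; what a row does not reach is not made up. A row lasts 1/10 s, in which the tool goes at most 50 mm and 8.59 degrees, less where a joint would pass 70% of its speed; a pose out of reach is approached as far as the arm can. A call with a gripper value outside its range is refused whole. The fingers move at their own pace and stop on an object; "grip_force" is the grip in N (left out, the last holds). Time passes only in rows, so rows that do not move let the fingers close. It gives the time, the measured TCP pose, the force and the opening at its end, in the units of the state.
- manip.get_state(): the state, without advancing time (a new reading comes with each control period).
- manip.get_image(name): name is "side" or "top" or "wrist"; returns the picture (384x512x3 uint8, red, green, blue); there is no depth.
- manip.calibration(name): a dict with "fx", "fy", "cx", "cy" (pixels), "k1" (the pictures are not rectified: a ray, as slopes to the right and down, at radius r is drawn at 1 + k1 r^2 times it, then the intrinsics apply), "R" (3x3) and "t" (3): a world point X has camera coordinates R X + t. Camera axes: x right, y down, z forward; pixel columns grow to the right and rows downward; lengths in m; the calibration is good to about 2 mm. A picture is of the moment at which its call begins: read the wrist's pose just before it. calibration takes no time and is no camera call; for the wrist camera it gives the pose at the moment of the call.
- manip.sign_off(): hands the job in, once; it reports no verdict.
The state is a dict: "clock": time; "qpos": joint angles; "qd": joint speeds; "effort": joint torques, N m; "position": TCP position; "ee_rot": TCP orientation; "contact_force": force on the tool from outside, world axes, zero at the start; "moment": the same for the moment, N m; "width": finger opening in m.
Only numpy, scipy, OpenCV 4.12 (cv2) and the standard library are available. Lean on these libraries where they do the work, as an engineer would, in place of code of your own. Each camera call takes 0.05 s, during which the arm holds its last target.

### The job

Stand the flanged bush upright in the open well of the sample case, without dropping it, and let go of it. Then draw the case's thin sliding cover fully shut over it, by pressing lightly on its ribbed top and pulling it towards the robot until it meets the front wall; never lean hard on the case. Leave the other parts on the bench where they are.

Things in the scene. Friction and masses are not known exactly. Their poses are not given: they have to be found in the camera images.
- bush: Plain steel flanged bush, loose, standing on the bench: round flange 44 mm across and 6 mm thick at the bottom, round boss 28 mm across above it, 28 mm tall in all, 0.12 kg. Origin at the centre of its underside, z up along its axis. Told from the other steel parts by having one flange, at the bottom only.
- case: Blue sample case fixed to the bench, 333 mm long (its x), 122 mm wide (its y). Origin on the bench under the centre of its open well; its -x points to its front, roughly to the robot. A blue body stands on a level base plate and slopes up to the back by a fixed angle of 0 to 4 degrees, different each time and not measured: feel for it. Pressing on the case with over 30 N is too much.
- hinge_line (a point): Middle of the line across the front end of the case, at case x = -57, z = 14 mm, about which the blue body is tilted. A slope of angle a raises everything on the body at case x by (x + 57 mm) * tan a above its level height. The slope holds still under light loads. The other points are fixed to the base plate and give level heights only.
- well (a point): Centre of the well floor as if level (case x = 0, z = 18 mm). The well is open at the top, case x -45 to +45 and y -49 to +49 mm, rim at z = 50 mm if level. The front wall (x -57 to -45 mm) and the side guides (y 55 to 61 mm either side) have tops at z = 55 mm if level.
- cover_level (a point): Where the middle of the cover's ribbed band would be with the case level and the cover at 0: case x = 89, y = 0, z = 54.5 mm (top face of the cover). The true top lies 0 to about 10 mm higher here because of the slope, and falls towards the front. Does not move with the cover. The top is hard: the force grows by roughly 25 N for each mm pressed.
- hood (a point): Middle of the front edge of the low blue hood, as if level: case x = 153 mm, top at z = 60 mm. The hood reaches back to x = 265 mm over the full width; the back of the cover always stays under it, so only the cover's top in front of the hood can be reached.
- cover (a joint): Thin translucent plate 210 x 109 x 4 mm, captive in the case's guides, no handle. Value in m: 0 with front edge at case x = +44 mm (open), growing as it is drawn to the front, 0.088 at its stop (shut). Fine flat ribs centred 45 mm behind its front edge (case x = 89 mm minus value), 70 mm wide. About 2.5 N sliding friction, stays where left; a fingertip pressed with 6 to 15 N drags it.
- collar: Bystander: plain steel collar, 44 mm across, 16 mm tall, with a 24 mm hole. Origin at the centre of its underside.
- spool: Bystander: steel spool, 28 mm tall, flanges 40 mm across at both ends. Origin at the centre of its underside.
- spacer: Bystander: steel block 36 by 28 by 22 mm. Origin at the centre of its underside.
- tape: Bystander: empty cardboard tape core, 90 mm across, 24 mm tall. Origin at the centre of its underside.
- marker: Bystander: black marker pen lying on the bench, 120 mm long, 16 mm thick.
Not all that is in view belongs to the job. What is shaped like the bush but blue, green or yellow is not meant.

How it is judged:
On the way, in this order (a step that is already met when the one before it is completed fails the run):
1. the bush stands upright in the well, let go, with the cover still open (x of bush in the frame of case between -0.03 and 0.03 m and y of bush in the frame of case between -0.035 and 0.035 m and height (world z) of bush below 0.026 m and angle between bush's own z axis and vertical below 0.12 rad and contact force between the fingers and bush below 0.1 N and linear speed of bush below 0.02 m/s and value of joint cover below 0.03 m), for 0.2 s.
2. the cover is fully shut (value of joint cover above 0.085 m), for 0.2 s.
At the end, for the whole second after the job is handed in: The cover is within 3 mm of its stop (joint above 0.085), and the bush stands at rest, upright within 0.12 rad, on the floor of the well under it (value of joint cover above 0.085 m and x of bush in the frame of case between -0.03 and 0.03 m and y of bush in the frame of case between -0.035 and 0.035 m and height (world z) of bush below 0.026 m and angle between bush's own z axis and vertical below 0.12 rad and linear speed of bush below 0.02 m/s); the robot touches nothing.
It fails at once if the robot presses or strikes the case with more than 30 N (contact force between any of the fingers, the arm and case above 30 N).
It fails at once if the bush is dropped (it moves faster than 0.5 m/s with no finger on it) (linear speed of bush above 0.5 m/s and contact force between the fingers and bush below 0.05 N).
It fails at once if another part on the bench is shifted by more than 20 mm (distance of any of collar, spool, spacer, tape, marker from where it was at the start of the episode above 0.02 m).
It also fails if it takes over 64 s, if anything falls off the work surface, if the arm or the gripper's body presses on something with over 40 N, if the wrist force passes 120 N, or if a joint passes its speed limit or range.

## Working session

There is one attempt and no reset: what is moved stays moved. The work goes in short steps, Python scripts to look and compute and a tool call to move; the robot and the scene stay as the last step left them, time stands still between calls to the robot, and variables do not carry over. Pictures are saved under pics/ and viewed, and the job is handed in when it is done.

Besides the shell and the picture viewer there is one more tool, called after ">>>" as name(argument=value, ...), one argument or row to a line, values as JSON. arm_command: Moves the arm, as the interface text tells. Its arguments: {"type":"object","properties":{"targets":{"type":"array"},"grip_force":{"type":"number"}},"required":["targets"]}

```bash
ls; mkdir -p pics; python3 - <<'E'
from rig import manip
import cv2
s=manip.get_state(); print(s)
for n in ["side","top","wrist"]:
    c=manip.calibration(n); print(n,c)
    im=manip.get_image(n); cv2.imwrite(f"pics/{n}0.png",im[:,:,::-1])
E
```

```text
pics
{'clock': 0.0, 'qpos': array([-1.29598807e+00,  2.76617535e-01,  1.50617771e+00,  1.69299634e-05,
        1.36066731e+00, -1.21008330e-01]), 'qd': array([-2.10270477e-04,  6.22460821e-05,  6.75261233e-04,  5.34501467e-04,
       -1.00443398e-03,  6.43027678e-04]), 'effort': array([-2.29031220e-04, -4.16772652e+01, -2.45805252e+01,  1.38360167e-05,
        1.11147013e-02, -3.03157542e-06]), 'position': array([ 0.22163274, -0.53033621,  0.40380878]), 'ee_rot': array([-0.13836965, -0.69325904, -0.13968886,  0.69334895]), 'contact_force': array([ 0.89936075, -0.79007029, -0.34337209]), 'moment': array([-0.00316376,  0.00105095,  0.08954219]), 'width': 0.08536310686104047}
side {'fx': 398.49947433228795, 'fy': 398.49947433228795, 'cx': 253.31580186807244, 'cy': 189.65290135758934, 'k1': 0.04893638846517259, 'R': array([[-0.99575628, -0.09081882,  0.01487886],
       [-0.06451666,  0.57359074, -0.81659737],
       [ 0.06562803, -0.81409189, -0.57701591]]), 't': array([0.52667772, 0.06091857, 1.12508399])}
top {'fx': 362.19524482190036, 'fy': 362.19524482190036, 'cx': 255.47106369652326, 'cy': 192.8019258590673, 'k1': -0.06701703656662829, 'R': array([[-0.02369782, -0.99938628, -0.02579689],
       [-0.98405362,  0.0278689 , -0.17567525],
       [ 0.17628637,  0.0212224 , -0.98411012]]), 't': array([0.07297171, 0.54739002, 1.09764328])}
wrist {'fx': 267.03826993493453, 'fy': 267.03826993493453, 'cx': 257.2960458990642, 'cy': 186.51666121875382, 'k1': -0.013804280870763642, 'R': array([[ 0.38623786, -0.92239806, -0.00146107],
       [-0.88820909, -0.37234816,  0.26914952],
       [-0.24880702, -0.102658  , -0.9630973 ]]), 't': array([-0.57435956, -0.03544806,  0.37812691])}
```

View pics/top0.png

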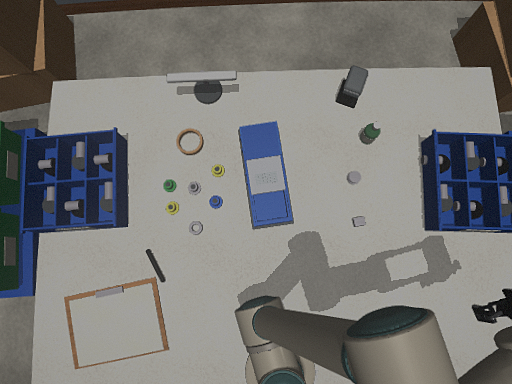

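View pics/side0.png

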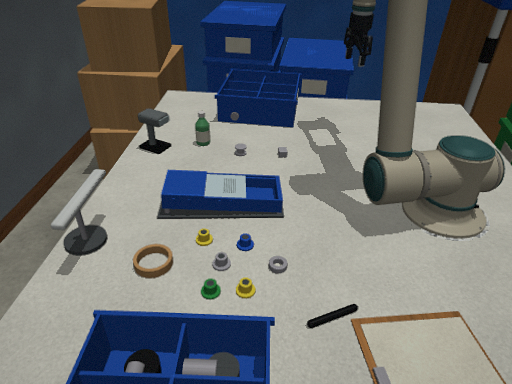

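View pics/wrist0.png

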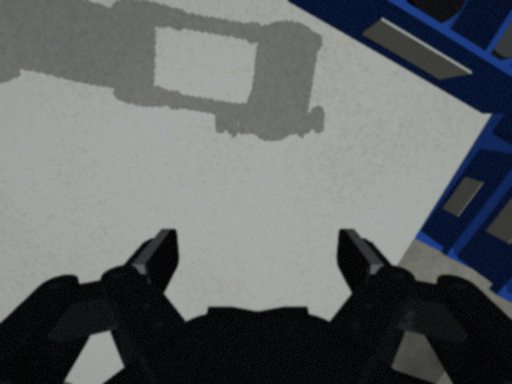

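The top view shows the grey bush at about (194,188), surrounded by green, yellow and blue decoys. The collar is at (196,228) and the case at about (265,175). I'll zoom in next.

```bash
cat > h.py <<'E'
import numpy as np, cv2
from rig import manip
def K(c): return np.array([[c['fx'],0,c['cx']],[0,c['fy'],c['cy']],[0,0,1]])
def proj(c,X):
    X=np.atleast_2d(X).astype(float)
    return cv2.projectPoints(X.reshape(-1,1,3),cv2.Rodrigues(c['R'])[0],c['t'],K(c),np.array([c['k1'],0,0,0.]))[0].reshape(-1,2)
def ray(c,p):
    u=cv2.undistortPoints(np.array(p,float).reshape(-1,1,2),K(c),np.array([c['k1'],0,0,0.])).reshape(-1,2)
    d=np.c_[u,np.ones(len(u))]@c['R']; o=-c['R'].T@c['t']
    return o,d
def onz(c,p,z):
    o,d=ray(c,p); return o+d*((z-o[2])/d[:,2])[:,None]
E
python3 - <<'E'
from h import *
im=cv2.imread('pics/top0.png')
a=cv2.resize(im[140:245,150:310],None,fx=5,fy=5,interpolation=cv2.INTER_CUBIC)
cv2.imwrite('pics/topz.png',a)
im=cv2.imread('pics/side0.png')
a=cv2.resize(im[165:300,150:300],None,fx=4,fy=4,interpolation=cv2.INTER_CUBIC)
cv2.imwrite('pics/sidez.png',a)
E
```

```text
(no output)
```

View pics/topz.png

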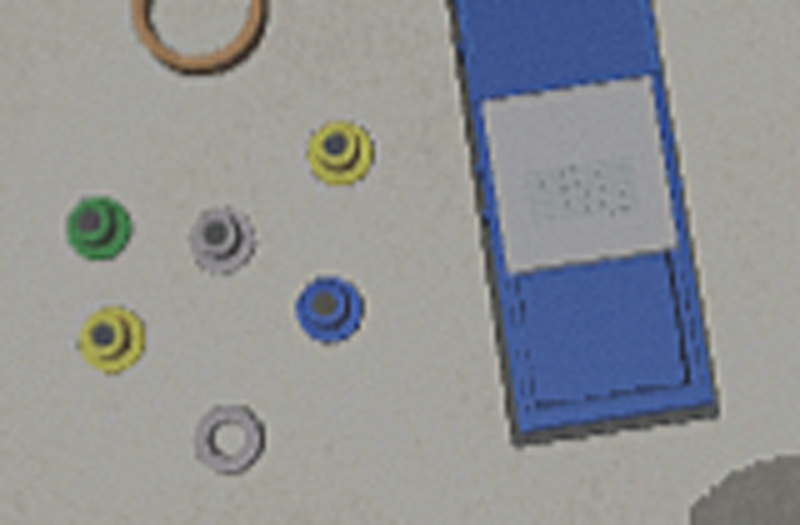

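View pics/sidez.png

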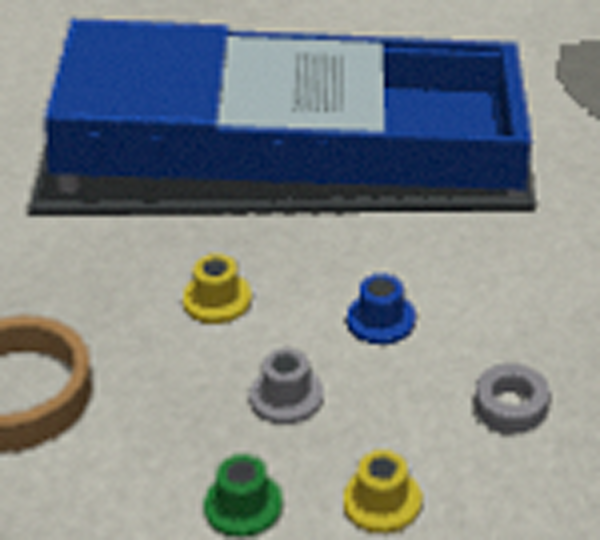

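```bash
cat > fit.py <<'E'
from h import *
from scipy.optimize import least_squares
T=manip.calibration('top');S=manip.calibration('side')
t=lambda x,y:(150+x/5-.4,140+y/5-.4); s=lambda x,y:(150+x/4-.375,165+y/4-.375)
# case pts (x,y,zlevel)
obs=[(T,t(513,272),(44,54.5,54.5)),(T,t(675,248),(44,-54.5,54.5)),(T,t(485,100),(153,54.5,54.5)),(T,t(650,75),(153,-54.5,54.5)),
(S,s(384,131),(44,54.5,54.5)),(S,s(384,42),(44,-54.5,54.5)),(S,s(530,137),(-57,61,55)),(S,s(518,43),(-57,-61,55)),(S,s(219,126),(153,61,60))]
def world(p,q):
    x,y,z=np.array(q)/1000; z=z+(x+.057)*np.tan(p[3]); c,sn=np.cos(p[2]),np.sin(p[2])
    return np.array([p[0]+c*x-sn*y,p[1]+sn*x+c*y,z])
def f(p): return np.concatenate([proj(c,world(p,q))[0]-o for c,o,q in obs])
if __name__=="__main__":
    r=least_squares(f,[.55,0,0.1,.03]); print(r.x,np.degrees(r.x[2:])); print(r.fun.reshape(-1,2).round(1))
    for n,c,box in (('top0',T,(160,120,280,280)),('side0',S,(190,120,400,400))):
        pass
    im=cv2.imread('pics/top0.png').astype(int); 
    rb=im[:,:,2]-im[:,:,0]
    sub=rb[178:198,184:206]; 
    print(sub)
E
python3 fit.py
```

```text
[0.5076743  0.01340432 0.1155094  0.03185422] [6.61820084 1.82511263]
[[-1.2 -0.3]
 [ 0.7 -0.4]
 [-0.3  0.6]
 [ 0.5  0.8]
 [-0.5 -0.2]
 [-0.8 -0.2]
 [ 0.8  0.5]
 [ 0.2 -0.9]
 [-0.4 -0.1]]
[[ 9  6  5  7  8  9 10  7 10 12 10 11 12 11  8  6 12 11 11  7  4  7]
 [ 8  6  9 10  8 10  8  6 10 10  6  8  9  7  6  8 11  9 11  6  7  6]
 [ 7  8 11 11  7  9  9 10  9  8  7 10 12  5  9  6  7  8  7  6  7  5]
 [10 11 10 11 10  7  7 11  9  5  6  6  9  9  8  6  7  8  8  9  8  7]
 [ 7 10  9 10  9  8  7  8  4  1  1 -1  1  2 10  8 11 10  9 11  3  2]
 [ 9 11  9  8 11  8  3 -1  1 -1 -2  0 -2 -3  2  5 11 10 11  7  2  4]
 [ 9  6  9  8 11  3 -2  0 -1 -1 -1  1 -1  1 -1 -2 11  7  9  4  4 10]
 [11  7  7  7  6  0 -1 -4 -3 -2 -1 -1  0  0 -1 -2  6 11  9  5  6 10]
 [ 9  7  9  7  3 -2  0 -3 -3 -1 -2 -2 -1  1  1 -2 -1  8 12  8  8  7]
 [11 10  8  8  1  1 -1 -1  1  0  1 -2 -2  4 -2  0  0  5 10 10 11  7]
 [ 7  8  7 12 -1  0 -1 -1 -1 -1 -2  2 -1  0  0 -2 -1  5  9  8  8  9]
 [ 8 10  7  8  0 -2 -1 -1 -3  1 -2 -1  2  1 -2  0  1  6  7  6  7  9]
 [10 10  9  9  2  2  1  0 -1  0  2  1  1 -1 -2 -1  0  7  8  8  8  3]
 [ 8  8 11 10 11  0 -1  0  1 -1 -1  0 -2 -2 -2  0  6  7  8  6  8  7]
 [ 8  8  9  8 10  2 -1 -2 -1  0  0  0  0  0 -1  3  6  9 12 10  8 11]
 [ 7 10 10  9 10  7  7  1 -1 -1  0 -1 -1  1  4  7  8 11 12 13 10  8]
 [ 9 11 12  8 10  9  9  5  4  6  3  3  3  5  2  8  7  8  7 11  7  6]
 [10 10 12  8 10  6  7  4  6  8  4  4  7  7  2  6  5  5  5  8  9  5]
 [11 11  8  9  8  5  7  4  6 10  5  3  9 11 10  8  6  2  5  7  7  3]
 [11  8 10  8  9  5  9  8  8 10  7  4 12  9 10  6  7  5  8  5  7  3]]
```

```bash
python3 - <<'E'
from fit import *
im=cv2.imread('pics/top0.png').astype(int); rb=im[:,:,2]-im[:,:,0]
m=cv2.medianBlur(((rb<4)*255).astype(np.uint8),3); 
n,l,st,cen=cv2.connectedComponentsWithStats(m)
for i in range(1,n):
    if 155<cen[i][0]<235 and 150<cen[i][1]<245 and st[i][4]>30:
        print('steel/blue/green',cen[i].round(1),st[i],onz(T,cen[i],.006)[0].round(4))
for n_,p in dict(y1=t(340,152),blue=t(330,310),green=t(100,228),y2=t(112,340),collar=t(230,438)).items(): print(n_,onz(T,p,.006)[0].round(4))
im=cv2.imread('pics/side0.png').astype(int); rb=im[:,:,2]-im[:,:,0]
m=cv2.medianBlur(((rb<4)*255).astype(np.uint8),3); n,l,st,cen=cv2.connectedComponentsWithStats(m)
for i in range(1,n):
    if 180<cen[i][0]<300 and 225<cen[i][1]<300 and st[i][4]>30: print('side',cen[i].round(1),st[i])
# flange ellipse centre in side from hand: zoom (286,393)
print(onz(S,s(286,393),.006), onz(S,s(286,362),.028), onz(T,t(217,234),.028))
print(proj(T,[[.4,.2,.0]]))
E
```

```text
steel/blue/green [169.  185.1] [162 179  15  13 147] [0.5911 0.3475 0.006 ]
steel/blue/green [194.1 187.9] [188 182  13  13 133] [0.5793 0.2628 0.006 ]
steel/blue/green [215.4 201.6] [209 195  14  14 145] [0.5313 0.1921 0.006 ]
steel/blue/green [195.4 227.4] [189 221  14  14 120] [0.448  0.2578 0.006 ]
y1 [0.6378 0.1843 0.006 ]
blue [0.5312 0.1914 0.006 ]
green [0.5907 0.3454 0.006 ]
y2 [0.5151 0.336  0.006 ]
collar [0.4487 0.2573 0.006 ]
side [244.9 242.3] [236 233  18  19 248]
side [221.2 261.8] [213 252  18  19 254]
side [277.5 264.1] [269 256  18  17 243]
side [210.4 289. ] [201 279  20  20 309]
[[0.58071715 0.26854146 0.006     ]] [[0.58056304 0.26522531 0.028     ]] [[0.57988819 0.26223956 0.028     ]]
[[213.42753675 241.9226557 ]]
```

```bash
cat >> h.py <<'E'
from scipy.spatial.transform import Rotation as Rn
def pose():
    s=manip.get_state(); q=s['ee_rot']; return s['position'],Rn.from_quat([q[1],q[2],q[3],q[0]]),s
def Rd(yaw,flip=1):
    y=np.array([np.cos(yaw),np.sin(yaw),0])*flip; x=np.array([0,0,-1.]); return Rn.from_matrix(np.c_[x,y,np.cross(x,y)])
YAW=0.1155
def go(P,flip=1,yaw=YAW):
    p,R,s=pose(); G=Rd(yaw,flip)
    print('turn(tool,deg)',(R.inv()*G).as_rotvec(degrees=True).round(2),'then dp in goal axes',G.inv().apply(np.array(P)-p).round(4))
    print('dp now axes',R.inv().apply(np.array(P)-p).round(4),'pos',p.round(4),'F',s['contact_force'].round(2),'w',round(s['width'],4),'t',round(s['clock'],2))
E
python3 - <<'E'
from h import *
p,R,s=pose(); print(R.as_matrix().round(3))
go([.58,.264,.3],1); go([.58,.264,.3],-1)
E
```

```text
[[-0.     0.385 -0.923]
 [ 0.001 -0.923 -0.385]
 [-1.    -0.001 -0.   ]]
turn(tool,deg) [-7.394e+01 -6.000e-02  6.000e-02] then dp in goal axes [ 0.104   0.4475 -0.7478]
dp now axes [ 0.105  -0.5947 -0.6369] pos [ 0.2216 -0.5304  0.404 ] F [1.12 0.44 0.49] w 0.0852 t 0.15
turn(tool,deg) [1.0606e+02 7.0000e-02 6.0000e-02] then dp in goal axes [ 0.104  -0.4475  0.7478]
dp now axes [ 0.105  -0.5947 -0.6369] pos [ 0.2216 -0.5304  0.404 ] F [1.12 0.44 0.49] w 0.0852 t 0.15
```

>>> arm_command(
  targets=[
    {"dp": [0,0,0],"turn": [-8.5,0,0],"grip": 1},
    {"dp": [0,0,0],"turn": [-8.5,0,0],"grip": 1},
    {"dp": [0,0,0],"turn": [-8.5,0,0],"grip": 1},
    {"dp": [0,0,0],"turn": [-8.5,0,0],"grip": 1},
    {"dp": [0,0,0],"turn": [-8.5,0,0],"grip": 1},
    {"dp": [0,0,0],"turn": [-8.5,0,0],"grip": 1},
    {"dp": [0,0,0],"turn": [-8.5,0,0],"grip": 1},
    {"dp": [0,0,0],"turn": [-8.5,0,0],"grip": 1},
  ],
)

```text
clock: 0.95
position: [0.2217, -0.5305, 0.4043]
ee_rot: [0.504, 0.496, 0.505, -0.495]
contact_force: [-0.0, 0.2, 0.3]
width: 0.0857
```

>>> arm_command(
  targets=[
    {"dp": [0,0,0],"turn": [-5.9,0,0],"grip": 1},
    {"dp": [0,0.02,-0.035],"turn": [0,0,0],"grip": 1},
    {"dp": [0,0.02,-0.035],"turn": [0,0,0],"grip": 1},
    {"dp": [0,0.02,-0.035],"turn": [0,0,0],"grip": 1},
    {"dp": [0,0.02,-0.035],"turn": [0,0,0],"grip": 1},
    {"dp": [0,0.02,-0.035],"turn": [0,0,0],"grip": 1},
    {"dp": [0,0.02,-0.035],"turn": [0,0,0],"grip": 1},
    {"dp": [0,0.02,-0.035],"turn": [0,0,0],"grip": 1},
  ],
)

```text
clock: 1.75
position: [0.3329, -0.2695, 0.4046]
ee_rot: [0.528, 0.471, 0.528, -0.471]
contact_force: [0.8, 0.3, 0.4]
width: 0.0855
```

```bash
python3 - <<'E'
from h import *
go([.58,.264,.3],1); print(manip.get_state()['qpos'])
E
```

```text
turn(tool,deg) [-0.07 -0.01 -0.01] then dp in goal axes [ 0.1046  0.3069 -0.5015]
dp now axes [ 0.1047  0.3063 -0.5018] pos [ 0.3329 -0.2695  0.4046] F [0.82 0.29 0.4 ] w 0.0855 t 1.75
[-8.43347087e-01  5.19308525e-02  1.78743143e+00  1.76626884e-04
  1.30228204e+00 -9.57626905e-01]
```

>>> arm_command(
  targets=[
    {"dp": [0,0.025,-0.041],"turn": [0,0,0],"grip": 1},
    {"dp": [0,0.025,-0.041],"turn": [0,0,0],"grip": 1},
    {"dp": [0,0.025,-0.041],"turn": [0,0,0],"grip": 1},
    {"dp": [0,0.025,-0.041],"turn": [0,0,0],"grip": 1},
    {"dp": [0,0.025,-0.041],"turn": [0,0,0],"grip": 1},
    {"dp": [0,0.025,-0.041],"turn": [0,0,0],"grip": 1},
    {"dp": [0,0.025,-0.041],"turn": [0,0,0],"grip": 1},
    {"dp": [0,0.025,-0.041],"turn": [0,0,0],"grip": 1},
  ],
)

```text
clock: 2.55
position: [0.4941, 0.0797, 0.4046]
ee_rot: [0.528, 0.47, 0.528, -0.47]
contact_force: [0.2, -1.5, 0.5]
width: 0.0854
```

>>> arm_command(
  targets=[
    {"dp": [0.025,0.025,-0.041],"turn": [0,0,0],"grip": 1},
    {"dp": [0.025,0.025,-0.041],"turn": [0,0,0],"grip": 1},
    {"dp": [0.025,0.025,-0.041],"turn": [0,0,0],"grip": 1},
    {"dp": [0.025,0,0],"turn": [0,0,0],"grip": 1},
    {"dp": [0,0,0],"turn": [0,0,0],"grip": 1},
    {"dp": [0,0,0],"turn": [0,0,0],"grip": 1},
  ],
)

```text
clock: 3.15
position: [0.5494, 0.1982, 0.3101]
ee_rot: [0.528, 0.47, 0.528, -0.471]
contact_force: [0.1, 0.2, 0.4]
width: 0.0854
```

```bash
python3 - <<'E'
from h import *
go([.58,.264,.25],1); 
c=manip.calibration('wrist'); im=manip.get_image('wrist'); cv2.imwrite('pics/w1.png',im[:,:,::-1])
print(proj(c,[[.58,.264,.006],[.58,.264,.028]]))
import pickle; pickle.dump(c,open('w1.pkl','wb'))
E
```

```text
turn(tool,deg) [-0.04  0.04  0.11] then dp in goal axes [ 0.0601  0.038  -0.0619]
dp now axes [ 0.06    0.0381 -0.0619] pos [0.5494 0.1982 0.3101] F [0.07 0.19 0.44] w 0.0854 t 3.15
[[296.29906676 118.20168765]
 [299.66106111 118.78079828]]
```

View pics/w1.png

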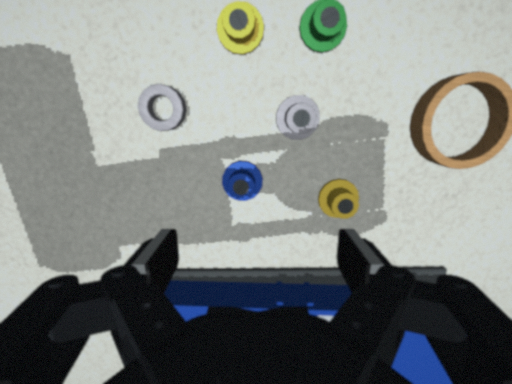

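The wrist view shows the bush's flange at about (298,117) and its boss top at (301,118). Both are within 2 px of the prediction from the other cameras. The case edge is level in the picture, so the yaw is right.

```bash
python3 - <<'E'
from h import *
import pickle; c=pickle.load(open('w1.pkl','rb'))
im=cv2.imread('pics/w1.png'); 
g=cv2.cvtColor(im[85:145,265:330],cv2.COLOR_BGR2HSV)
cv2.imwrite('pics/w1z.png',cv2.resize(im[80:155,255:345],None,fx=8,fy=8,interpolation=cv2.INTER_CUBIC))
rb=im[:,:,2].astype(int)-im[:,:,0]; m=cv2.medianBlur(((rb<4)*255).astype(np.uint8),3)
n,l,st,cen=cv2.connectedComponentsWithStats(m)
for i in range(1,n):
    if st[i][4]>200: print(st[i],cen[i].round(1))
print(onz(c,[[298,117]],.006),onz(c,[[301,118.5]],.028))
E
```

```text
[     0      0    512    384 177844] [244.7 198.3]
[230  10  17  19 241] [237.9  19. ]
[ 433   86   55   69 2314] [459.2 119.5]
[[0.5814964  0.26533884 0.006     ]] [[0.58117429 0.26438821 0.028     ]]
```

View pics/w1z.png

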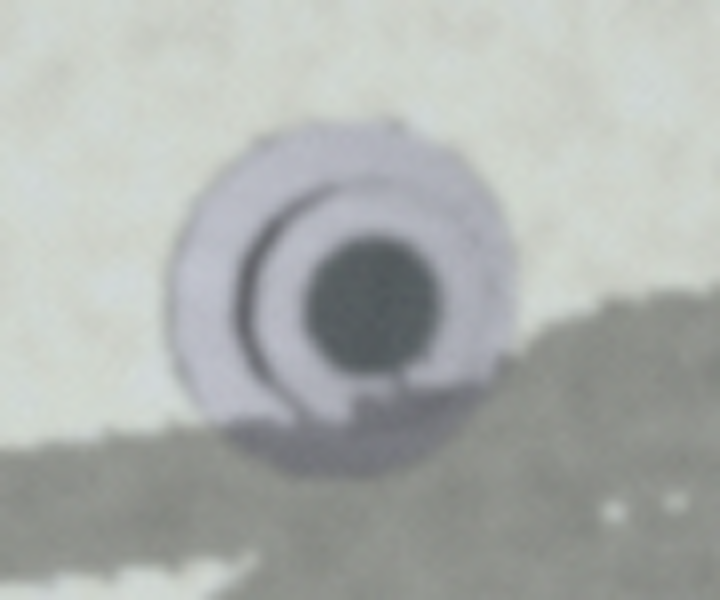

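>>> arm_command(
  targets=[
    {"dp": [0,0.02,-0.031],"turn": [0,0,0],"grip": 1},
    {"dp": [0.01,0.019,-0.03],"turn": [0,0,0],"grip": 1},
    {"dp": [0.03,0,0],"turn": [0,0,0],"grip": 1},
    {"dp": [0.03,0,0],"turn": [0,0,0],"grip": 1},
    {"dp": [0.03,0,0],"turn": [0,0,0],"grip": 1},
    {"dp": [0.01,0,0],"turn": [0,0,0],"grip": 1},
    {"dp": [0,0,0],"turn": [0,0,0],"grip": 1},
  ],
)

```text
clock: 3.9
position: [0.5814, 0.2626, 0.2005]
ee_rot: [0.527, 0.471, 0.528, -0.471]
contact_force: [1.0, -0.0, 1.1]
width: 0.0852
```

```bash
python3 - <<'E'
from h import *
go([.581,.264,.183],1); 
c=manip.calibration('wrist'); im=manip.get_image('wrist'); cv2.imwrite('pics/w2.png',im[:,:,::-1])
im=manip.get_image('side'); cv2.imwrite('pics/s2.png',cv2.resize(im[200:300,160:300,::-1],None,fx=5,fy=5))
E
```

```text
turn(tool,deg) [-0.12  0.02  0.05] then dp in goal axes [ 0.0175 -0.0003 -0.0015]
dp now axes [ 0.0175 -0.0003 -0.0015] pos [0.5814 0.2626 0.2005] F [ 0.99 -0.01  1.14] w 0.0852 t 3.9
```

View pics/w2.png

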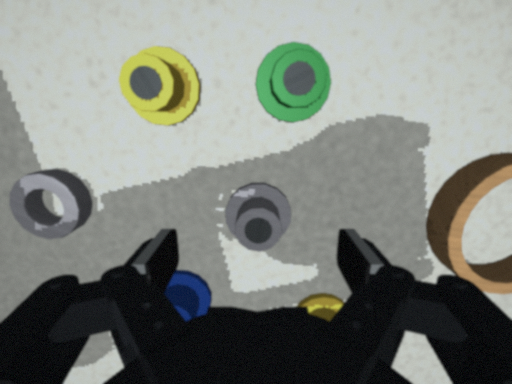

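View pics/s2.png

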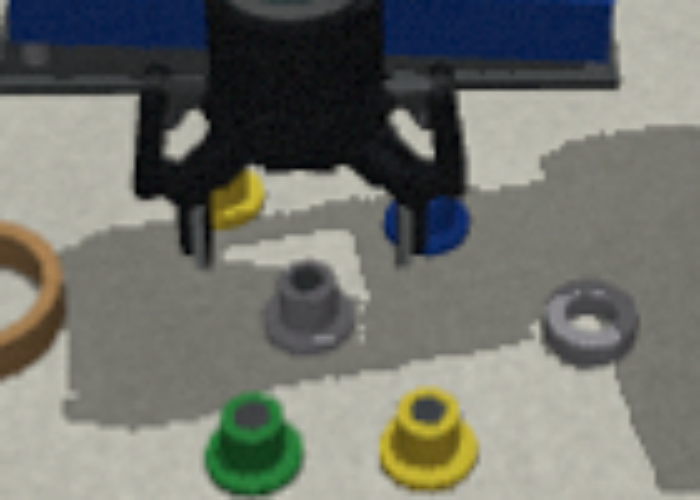

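The bush sits centred between the fingers, with its boss at (258,230) in the wrist view and nothing near the jaw line. I'll check the height of the open fingertips from the side view.

```bash
python3 - <<'E'
from h import *
S=manip.calibration('side')
for p in [(160+403/5,200+265/5),(160+206/5,200+268/5)]:
    o,d=ray(S,[p]); k=(.2626-o[1])/d[0,1]; print(o+k*d[0])
E
```

```text
[0.53513099 0.2626     0.03691661]
[0.62826639 0.2626     0.02551147]
```

>>> arm_command(
  targets=[
    {"dp": [0.01,0,-0.001],"turn": [0,0,0],"grip": 1},
    {"dp": [0.008,0,0],"turn": [0,0,0],"grip": 1},
    {"dp": [0,0,0],"turn": [0,0,0],"grip": 0},
    {"dp": [0,0,0],"turn": [0,0,0],"grip": -0.2},
    {"dp": [0,0,0],"turn": [0,0,0],"grip": -0.4},
    {"dp": [0,0,0],"turn": [0,0,0],"grip": -0.6},
    {"dp": [0,0,0],"turn": [0,0,0],"grip": -1},
    {"dp": [0,0,0],"turn": [0,0,0],"grip": -1},
  ],
  grip_force=40,
)

```text
clock: 4.8
position: [0.5815, 0.2646, 0.1829]
ee_rot: [0.528, 0.471, 0.528, -0.47]
contact_force: [-0.1, 1.5, 1.9]
width: 0.0263
```

>>> arm_command(
  targets=[
    {"dp": [0,0,0],"turn": [0,0,0],"grip": -1},
    {"dp": [0,0,0],"turn": [0,0,0],"grip": -1},
    {"dp": [0,0,0],"turn": [0,0,0],"grip": -1},
  ],
)

```text
clock: 5.1
position: [0.5815, 0.2645, 0.1829]
ee_rot: [0.528, 0.471, 0.528, -0.47]
contact_force: [0.8, -0.1, 4.1]
width: 0.027
```

```bash
python3 - <<'E'
from h import *
go([.581,.264,.182],1); 
im=manip.get_image('side'); cv2.imwrite('pics/s3.png',cv2.resize(im[200:300,160:300,::-1],None,fx=5,fy=5))
E
```

```text
turn(tool,deg) [-0.04 -0.01 -0.06] then dp in goal axes [ 0.0009 -0.0006  0.0005]
dp now axes [ 0.0009 -0.0006  0.0005] pos [0.5815 0.2645 0.1829] F [ 0.82 -0.13  4.13] w 0.027 t 5.1
```

View pics/s3.png

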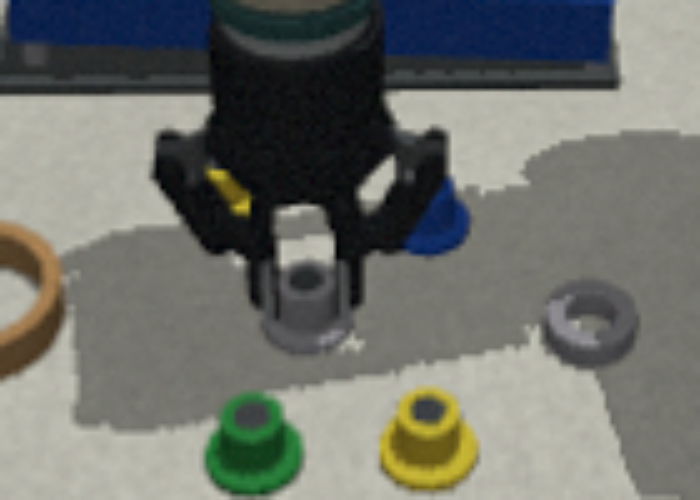

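The bush is held on its boss with a width of 27 mm and the pads clear of the flange. I'll lift it and carry it to a point above the well.

>>> arm_command(
  targets=[
    {"dp": [-0.01,0,0],"turn": [0,0,0],"grip": -1},
    {"dp": [-0.02,0,0],"turn": [0,0,0],"grip": -1},
    {"dp": [-0.03,0,0],"turn": [0,0,0],"grip": -1},
    {"dp": [-0.03,0,0],"turn": [0,0,0],"grip": -1},
    {"dp": [-0.02,0,0],"turn": [0,0,0],"grip": -1},
    {"dp": [0,-0.005,0.011],"turn": [0,0,0],"grip": -1},
    {"dp": [0,-0.013,0.03],"turn": [0,0,0],"grip": -1},
    {"dp": [0,-0.013,0.03],"turn": [0,0,0],"grip": -1},
  ],
  grip_force=60,
)

```text
clock: 5.95
position: [0.5571, 0.1891, 0.2907]
ee_rot: [0.528, 0.469, 0.529, -0.471]
contact_force: [0.7, -0.6, -0.9]
width: 0.0258
```

>>> arm_command(
  targets=[
    {"dp": [0,-0.013,0.03],"turn": [0,0,0],"grip": -1},
    {"dp": [0,-0.013,0.03],"turn": [0,0,0],"grip": -1},
    {"dp": [0,-0.013,0.03],"turn": [0,0,0],"grip": -1},
    {"dp": [0,-0.013,0.03],"turn": [0,0,0],"grip": -1},
    {"dp": [0,-0.013,0.03],"turn": [0,0,0],"grip": -1},
    {"dp": [0,-0.006,0.02],"turn": [0,0,0],"grip": -1},
    {"dp": [0,0,0],"turn": [0,0,0],"grip": -1},
    {"dp": [0,0,0],"turn": [0,0,0],"grip": -1},
  ],
)

```text
clock: 6.75
position: [0.5066, 0.0129, 0.2913]
ee_rot: [0.527, 0.47, 0.528, -0.471]
contact_force: [0.2, 0.5, -0.8]
width: 0.0258
```

```bash
python3 - <<'E'
from h import *
go([.5077,.0134,.203],1); 
im=manip.get_image('side'); cv2.imwrite('pics/s4.png',cv2.resize(im[120:260,140:300,::-1],None,fx=4,fy=4))
im=manip.get_image('wrist'); cv2.imwrite('pics/w4.png',im[:,:,::-1])
E
```

```text
turn(tool,deg) [-0.14 -0.05  0.14] then dp in goal axes [ 0.0883  0.0012 -0.0004]
dp now axes [ 0.0883  0.0014 -0.0003] pos [0.5066 0.0129 0.2913] F [ 0.16  0.53 -0.79] w 0.0258 t 6.75
```

View pics/s4.png

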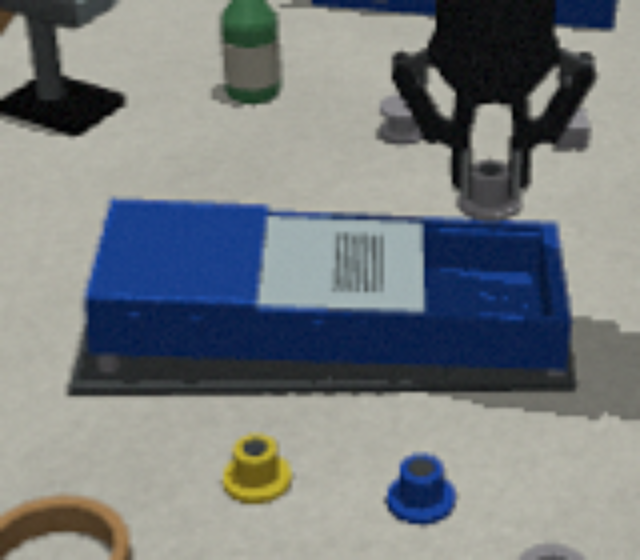

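View pics/w4.png

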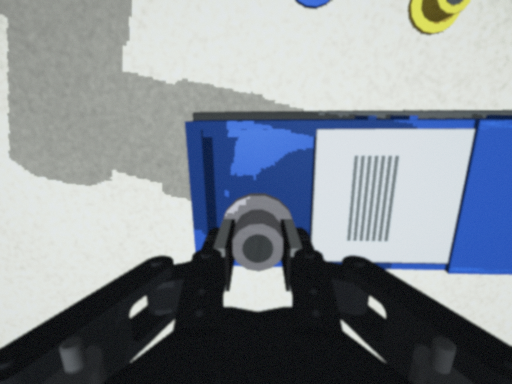

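Side view: the bush hangs upright over the well. Wrist view: the bush at (258,235) lies between the front wall's inner edge at x≈212 and the cover's edge at x≈314. I'll lower it.

>>> arm_command(
  targets=[
    {"dp": [0.02,0.001,0],"turn": [0,0,0],"grip": -1},
    {"dp": [0.02,0,0],"turn": [0,0,0],"grip": -1},
    {"dp": [0.02,0,0],"turn": [0,0,0],"grip": -1},
    {"dp": [0.01,0,0],"turn": [0,0,0],"grip": -1},
    {"dp": [0.005,0,0],"turn": [0,0,0],"grip": -1},
    {"dp": [0.004,0,0],"turn": [0,0,0],"grip": -1},
    {"dp": [0,0,0],"turn": [0,0,0],"grip": -1},
    {"dp": [0,0,0],"turn": [0,0,0],"grip": -1},
  ],
)

```text
clock: 7.65
position: [0.5089, 0.0135, 0.214]
ee_rot: [0.528, 0.471, 0.527, -0.47]
contact_force: [0.2, -0.0, -1.3]
width: 0.0259
```

>>> arm_command(
  targets=[
    {"dp": [0.001,0,0],"turn": [0,0,0],"grip": -1},
    {"dp": [0.001,0,0],"turn": [0,0,0],"grip": -1},
    {"dp": [0,0,0],"turn": [0,0,0],"grip": -1},
    {"dp": [0,0,0],"turn": [0,0,0],"grip": -1},
  ],
)

```text
clock: 8.05
position: [0.5085, 0.0134, 0.2116]
ee_rot: [0.528, 0.471, 0.528, -0.47]
contact_force: [-0.8, -1.0, -1.2]
width: 0.0256
```

>>> arm_command(
  targets=[
    {"dp": [0.002,0,0],"turn": [0,0,0],"grip": -1},
    {"dp": [0.002,0,0],"turn": [0,0,0],"grip": -1},
    {"dp": [0.001,0,0],"turn": [0,0,0],"grip": -1},
    {"dp": [0,0,0],"turn": [0,0,0],"grip": -1},
  ],
)

```text
clock: 8.45
position: [0.5084, 0.0135, 0.2062]
ee_rot: [0.528, 0.47, 0.528, -0.471]
contact_force: [-0.3, -0.3, -0.8]
width: 0.0257
```

>>> arm_command(
  targets=[
    {"dp": [0.001,0,0],"turn": [0,0,0],"grip": -1},
    {"dp": [0,0,0],"turn": [0,0,0],"grip": -1},
    {"dp": [0,0,0],"turn": [0,0,0],"grip": -1},
  ],
)

```text
clock: 8.75
position: [0.5085, 0.0135, 0.2054]
ee_rot: [0.528, 0.47, 0.528, -0.471]
contact_force: [-0.1, -0.2, -0.4]
width: 0.0256
```

>>> arm_command(
  targets=[
    {"dp": [0.001,0,0],"turn": [0,0,0],"grip": -1},
    {"dp": [0,0,0],"turn": [0,0,0],"grip": -1},
    {"dp": [0,0,0],"turn": [0,0,0],"grip": -1},
  ],
)

```text
clock: 9.05
position: [0.5086, 0.0135, 0.2048]
ee_rot: [0.528, 0.471, 0.528, -0.47]
contact_force: [-1.6, -0.1, 4.0]
width: 0.0258
```

Contact was felt at TCP z 0.205 (force up from -1 to +4 N), so the floor lies about 4 mm above level here. I'll release gently and open only part way.

>>> arm_command(
  targets=[
    {"dp": [0,0,0],"turn": [0,0,0],"grip": -0.35},
    {"dp": [0,0,0],"turn": [0,0,0],"grip": -0.28},
    {"dp": [0,0,0],"turn": [0,0,0],"grip": -0.2},
    {"dp": [0,0,0],"turn": [0,0,0],"grip": -0.1},
    {"dp": [0,0,0],"turn": [0,0,0],"grip": 0.05},
    {"dp": [0,0,0],"turn": [0,0,0],"grip": 0.05},
    {"dp": [0,0,0],"turn": [0,0,0],"grip": 0.05},
  ],
  grip_force=20,
)

```text
clock: 9.75
position: [0.5086, 0.0135, 0.2044]
ee_rot: [0.528, 0.47, 0.528, -0.471]
contact_force: [-0.7, -0.4, 0.1]
width: 0.0448
```

```bash
python3 - <<'E'
from h import *
go([.5077,.0134,.203],1); 
im=manip.get_image('side'); cv2.imwrite('pics/s5.png',cv2.resize(im[120:260,140:300,::-1],None,fx=4,fy=4))
E
```

```text
turn(tool,deg) [-0.04  0.01  0.  ] then dp in goal axes [ 0.0014 -0.0009 -0.    ]
dp now axes [ 0.0014 -0.0009 -0.    ] pos [0.5086 0.0135 0.2044] F [-0.74 -0.41  0.08] w 0.0448 t 9.75
```

View pics/s5.png

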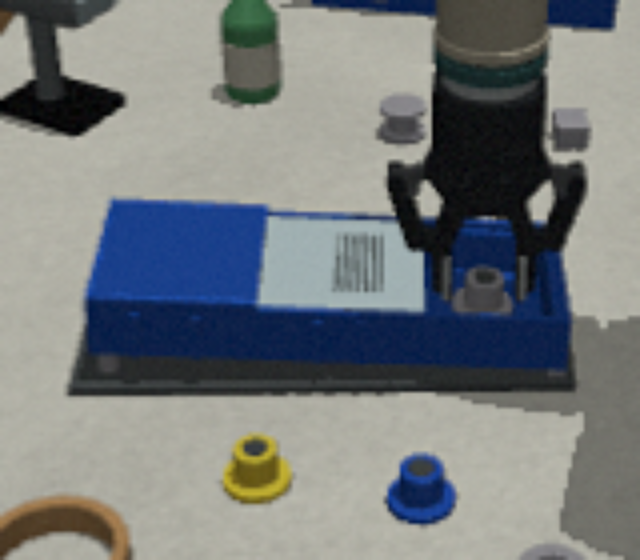

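Released: the bush stands free in the well and the fingers are clear on both sides. I'll raise straight up, then check.

>>> arm_command(
  targets=[
    {"dp": [-0.005,0,0],"turn": [0,0,0],"grip": 0.05},
    {"dp": [-0.015,0,0],"turn": [0,0,0],"grip": 0.05},
    {"dp": [-0.02,0,0],"turn": [0,0,0],"grip": 0.05},
    {"dp": [-0.03,0,0],"turn": [0,0,0],"grip": 0.05},
    {"dp": [-0.01,0,0],"turn": [0,0,0],"grip": 0.05},
    {"dp": [0,0,0],"turn": [0,0,0],"grip": -1},
    {"dp": [0,0,0],"turn": [0,0,0],"grip": -1},
  ],
)

```text
clock: 10.5
position: [0.5081, 0.0135, 0.2839]
ee_rot: [0.528, 0.47, 0.528, -0.471]
contact_force: [-0.3, -0.3, -0.2]
width: 0.0166
```

```bash
python3 - <<'E'
from fit import *
r=least_squares(f,[.55,0,0.1,.03]).x
print('bush-free check'); 
w=world([r[0],r[1],r[2],0.05],(89,0,54.5)); print('ribs',w)
go([w[0],w[1],w[2]+.173+.01],1); 
W=manip.calibration('wrist'); im=manip.get_image('wrist'); cv2.imwrite('pics/w6.png',im[:,:,::-1])
im=manip.get_image('side'); cv2.imwrite('pics/s6.png',cv2.resize(im[120:260,140:300,::-1],None,fx=4,fy=4))
E
```

```text
bush-free check
ribs [0.59608122 0.02366181 0.06180609]
turn(tool,deg) [-0.04 -0.    0.05] then dp in goal axes [0.0391 0.0886 0.    ]
dp now axes [ 0.039   0.0886 -0.    ] pos [0.5081 0.0135 0.2839] F [-0.27 -0.31 -0.18] w 0.0166 t 10.5
```

View pics/w6.png

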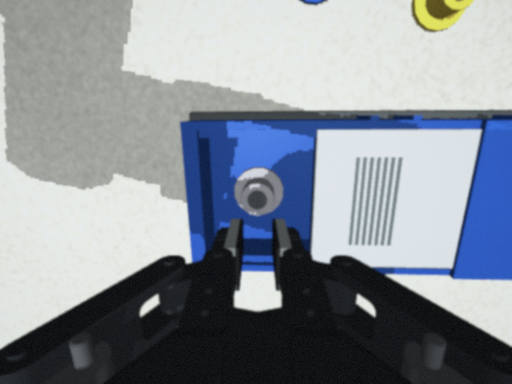

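View pics/s6.png

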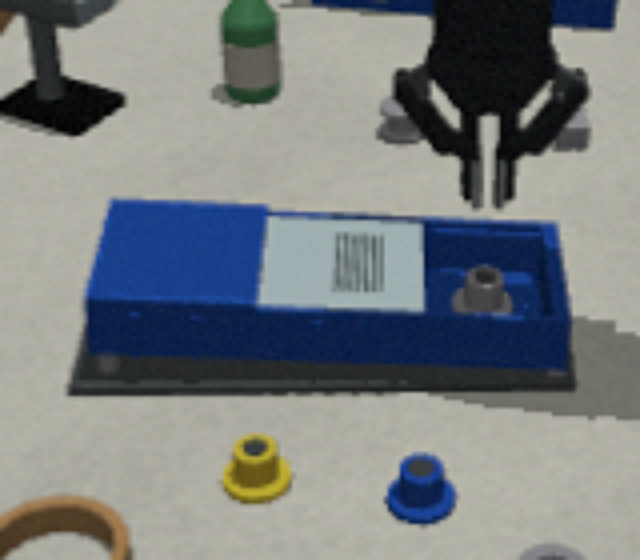

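The bush stands upright in the well. It is at (259,192) in the wrist view, midway between the front wall and the cover's edge. Next I'll move over the ribs with the fingers shut.

>>> arm_command(
  targets=[
    {"dp": [0,0.03,0],"turn": [0,0,0],"grip": -1},
    {"dp": [0,0.03,0],"turn": [0,0,0],"grip": -1},
    {"dp": [0,0.029,0],"turn": [0,0,0],"grip": -1},
    {"dp": [0.02,0,0],"turn": [0,0,0],"grip": -1},
    {"dp": [0.013,0,0],"turn": [0,0,0],"grip": -1},
    {"dp": [0.005,0,0],"turn": [0,0,0],"grip": -1},
    {"dp": [0,0,0],"turn": [0,0,0],"grip": -1},
    {"dp": [0,0,0],"turn": [0,0,0],"grip": -1},
  ],
)

```text
clock: 11.4
position: [0.5966, 0.0236, 0.2465]
ee_rot: [0.528, 0.47, 0.528, -0.471]
contact_force: [-0.4, -0.7, 0.2]
width: 0.0001
```

```bash
python3 - <<'E'
from fit import *
go([.596,.0237,.24],1)
T0=manip.calibration('top'); im=manip.get_image('side'); cv2.imwrite('pics/s7.png',cv2.resize(im[120:260,140:300,::-1],None,fx=4,fy=4))
E
```

```text
turn(tool,deg) [-0.05  0.    0.01] then dp in goal axes [ 0.0065 -0.0006 -0.0002]
dp now axes [ 0.0065 -0.0006 -0.0002] pos [0.5966 0.0236 0.2465] F [-0.41 -0.71  0.19] w 0.0001 t 11.4
```

View pics/s7.png

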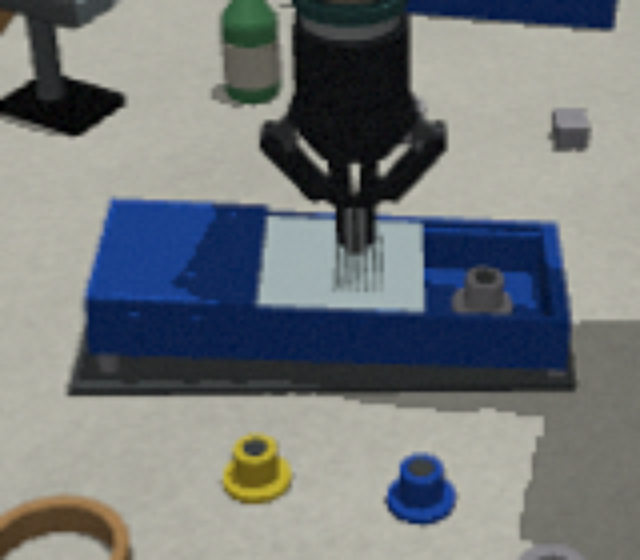

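The shut fingertips at about (355,250) are over the ribs. I'll feel downward in small steps.

>>> arm_command(
  targets=[
    {"dp": [0.002,0,0],"turn": [0,0,0],"grip": -1},
    {"dp": [0.002,0,0],"turn": [0,0,0],"grip": -1},
    {"dp": [0.001,0,0],"turn": [0,0,0],"grip": -1},
    {"dp": [0.001,0,0],"turn": [0,0,0],"grip": -1},
    {"dp": [0,0,0],"turn": [0,0,0],"grip": -1},
  ],
)

```text
clock: 11.95
position: [0.5969, 0.0237, 0.2403]
ee_rot: [0.528, 0.47, 0.528, -0.471]
contact_force: [0.3, -0.3, 0.5]
width: 0.0003
```

>>> arm_command(
  targets=[
    {"dp": [0.0005,0,0],"turn": [0,0,0],"grip": -1},
    {"dp": [0.0005,0,0],"turn": [0,0,0],"grip": -1},
    {"dp": [0,0,0],"turn": [0,0,0],"grip": -1},
  ],
)

```text
clock: 12.25
position: [0.5969, 0.0237, 0.2393]
ee_rot: [0.528, 0.47, 0.528, -0.471]
contact_force: [-0.2, 0.0, -0.2]
width: 0.0003
```

>>> arm_command(
  targets=[
    {"dp": [0.0005,0,0],"turn": [0,0,0],"grip": -1},
    {"dp": [0,0,0],"turn": [0,0,0],"grip": -1},
  ],
)

```text
clock: 12.45
position: [0.5969, 0.0237, 0.2388]
ee_rot: [0.528, 0.47, 0.528, -0.471]
contact_force: [-0.0, -0.2, -0.4]
width: 0.0001
```

>>> arm_command(
  targets=[
    {"dp": [0.0005,0,0],"turn": [0,0,0],"grip": -1},
    {"dp": [0,0,0],"turn": [0,0,0],"grip": -1},
  ],
)

```text
clock: 12.65
position: [0.5969, 0.0236, 0.2384]
ee_rot: [0.528, 0.47, 0.528, -0.471]
contact_force: [0.6, -0.1, -0.2]
width: 0.0004
```

>>> arm_command(
  targets=[
    {"dp": [0.0005,0,0],"turn": [0,0,0],"grip": -1},
    {"dp": [0,0,0],"turn": [0,0,0],"grip": -1},
  ],
)

```text
clock: 12.85
position: [0.5969, 0.0237, 0.2379]
ee_rot: [0.528, 0.47, 0.528, -0.471]
contact_force: [-1.1, -0.6, 0.2]
width: 0.0
```

>>> arm_command(
  targets=[
    {"dp": [0.0005,0,0],"turn": [0,0,0],"grip": -1},
    {"dp": [0,0,0],"turn": [0,0,0],"grip": -1},
  ],
)

```text
clock: 13.05
position: [0.5969, 0.0237, 0.2373]
ee_rot: [0.528, 0.47, 0.528, -0.471]
contact_force: [0.4, 0.9, -0.7]
width: -0.0002
```

>>> arm_command(
  targets=[
    {"dp": [0.0005,0,0],"turn": [0,0,0],"grip": -1},
    {"dp": [0,0,0],"turn": [0,0,0],"grip": -1},
  ],
)

```text
clock: 13.25
position: [0.5969, 0.0236, 0.2368]
ee_rot: [0.528, 0.47, 0.528, -0.471]
contact_force: [-0.7, -0.3, -0.9]
width: 0.0
```

>>> arm_command(
  targets=[
    {"dp": [0.0005,0,0],"turn": [0,0,0],"grip": -1},
    {"dp": [0,0,0],"turn": [0,0,0],"grip": -1},
  ],
)

```text
clock: 13.45
position: [0.5969, 0.0236, 0.2364]
ee_rot: [0.528, 0.47, 0.528, -0.471]
contact_force: [0.4, 0.0, -0.5]
width: -0.0003
```

>>> arm_command(
  targets=[
    {"dp": [0.0003,0,0],"turn": [0,0,0],"grip": -1},
    {"dp": [0,0,0],"turn": [0,0,0],"grip": -1},
  ],
)

```text
clock: 13.65
position: [0.597, 0.0237, 0.2362]
ee_rot: [0.528, 0.47, 0.528, -0.47]
contact_force: [0.2, -1.3, 0.5]
width: 0.0
```

>>> arm_command(
  targets=[
    {"dp": [0.0003,0,0],"turn": [0,0,0],"grip": -1},
    {"dp": [0,0,0],"turn": [0,0,0],"grip": -1},
  ],
)

```text
clock: 13.85
position: [0.5969, 0.0237, 0.2361]
ee_rot: [0.528, 0.471, 0.528, -0.47]
contact_force: [-0.5, -0.8, 1.2]
width: 0.0001
```

>>> arm_command(
  targets=[
    {"dp": [0.0002,0,0],"turn": [0,0,0],"grip": -1},
    {"dp": [0,0,0],"turn": [0,0,0],"grip": -1},
  ],
)

```text
clock: 14.05
position: [0.597, 0.0236, 0.236]
ee_rot: [0.528, 0.471, 0.528, -0.47]
contact_force: [-1.4, 0.2, 2.8]
width: 0.0003
```

>>> arm_command(
  targets=[
    {"dp": [0.0002,0,0],"turn": [0,0,0],"grip": -1},
    {"dp": [0,0,0],"turn": [0,0,0],"grip": -1},
  ],
)

```text
clock: 14.25
position: [0.597, 0.0236, 0.236]
ee_rot: [0.528, 0.471, 0.528, -0.47]
contact_force: [-1.1, -0.4, 5.7]
width: 0.0001
```

>>> arm_command(
  targets=[
    {"dp": [0.0002,0,0],"turn": [0,0,0],"grip": -1},
    {"dp": [0,0,0],"turn": [0,0,0],"grip": -1},
  ],
)

```text
clock: 14.45
position: [0.597, 0.0237, 0.2359]
ee_rot: [0.528, 0.471, 0.528, -0.47]
contact_force: [-2.2, 0.2, 6.6]
width: -0.0002
```

Contact begins at TCP z ≈ 0.2361. That puts the cover's top about 8.6 mm above level at x = 89, a slope of about 3.3°. I'll press to around 10 N and drag, following the slope.

>>> arm_command(
  targets=[
    {"dp": [0.0002,0,0],"turn": [0,0,0],"grip": -1},
    {"dp": [0.0001,-0.002,0],"turn": [0,0,0],"grip": -1},
    {"dp": [0.0001,-0.002,0],"turn": [0,0,0],"grip": -1},
    {"dp": [0.0001,-0.002,0],"turn": [0,0,0],"grip": -1},
  ],
)

```text
clock: 14.85
position: [0.5921, 0.0231, 0.2357]
ee_rot: [0.529, 0.472, 0.527, -0.469]
contact_force: [2.0, 1.1, 6.3]
width: 0.0002
```

>>> arm_command(
  targets=[
    {"dp": [0.0003,-0.002,0],"turn": [0,0,0],"grip": -1},
    {"dp": [0.0001,-0.002,0],"turn": [0,0,0],"grip": -1},
    {"dp": [0.0001,-0.002,0],"turn": [0,0,0],"grip": -1},
    {"dp": [0.0001,-0.002,0],"turn": [0,0,0],"grip": -1},
  ],
)

```text
clock: 15.25
position: [0.5842, 0.0221, 0.2353]
ee_rot: [0.529, 0.472, 0.527, -0.469]
contact_force: [2.1, 1.4, 6.5]
width: -0.0001
```

```bash
python3 - <<'E'
from h import *
print(manip.get_state()['contact_force'],manip.get_state()['position'])
im=manip.get_image('side'); cv2.imwrite('pics/s8.png',cv2.resize(im[120:260,140:300,::-1],None,fx=4,fy=4))
E
```

```text
[2.05397933 1.4103372  6.53242755] [0.58424461 0.02212318 0.23527525]
```

View pics/s8.png

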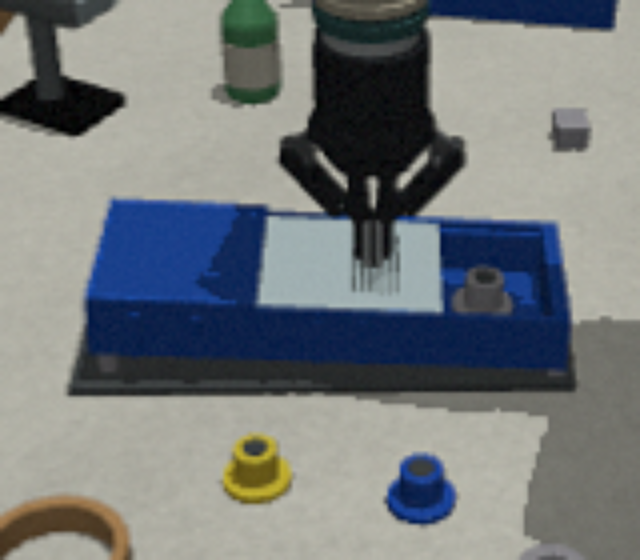

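The cover follows the fingertip: its front edge moved from x≈425 to 443 and the ribs stay under the tip. I'll continue.

>>> arm_command(
  targets=[
    {"dp": [0.00025,-0.003,0],"turn": [0,0,0],"grip": -1},
    {"dp": [0.00017,-0.003,0],"turn": [0,0,0],"grip": -1},
    {"dp": [0.00017,-0.003,0],"turn": [0,0,0],"grip": -1},
    {"dp": [0.00017,-0.003,0],"turn": [0,0,0],"grip": -1},
  ],
)

```text
clock: 15.7
position: [0.5724, 0.0207, 0.2346]
ee_rot: [0.529, 0.472, 0.526, -0.469]
contact_force: [1.9, 1.4, 7.6]
width: -0.0001
```

>>> arm_command(
  targets=[
    {"dp": [0.00017,-0.003,0],"turn": [0,0,0],"grip": -1},
    {"dp": [0.00017,-0.003,0],"turn": [0,0,0],"grip": -1},
    {"dp": [0.00017,-0.003,0],"turn": [0,0,0],"grip": -1},
    {"dp": [0.00017,-0.003,0],"turn": [0,0,0],"grip": -1},
  ],
)

```text
clock: 16.1
position: [0.5605, 0.0192, 0.2339]
ee_rot: [0.529, 0.472, 0.526, -0.469]
contact_force: [2.5, -0.0, 7.3]
width: 0.0003
```

>>> arm_command(
  targets=[
    {"dp": [0.0003,-0.003,0],"turn": [0,0,0],"grip": -1},
    {"dp": [0.00018,-0.003,0],"turn": [0,0,0],"grip": -1},
    {"dp": [0.00018,-0.003,0],"turn": [0,0,0],"grip": -1},
    {"dp": [0.00018,-0.003,0],"turn": [0,0,0],"grip": -1},
    {"dp": [0.00018,-0.003,0],"turn": [0,0,0],"grip": -1},
    {"dp": [0.00018,-0.003,0],"turn": [0,0,0],"grip": -1},
  ],
)

```text
clock: 16.7
position: [0.5428, 0.0171, 0.2329]
ee_rot: [0.53, 0.472, 0.526, -0.469]
contact_force: [2.2, 0.6, 6.5]
width: -0.0001
```

>>> arm_command(
  targets=[
    {"dp": [0.00018,-0.003,0],"turn": [0,0,0],"grip": -1},
    {"dp": [0.00018,-0.003,0],"turn": [0,0,0],"grip": -1},
    {"dp": [0.00018,-0.003,0],"turn": [0,0,0],"grip": -1},
    {"dp": [0.00018,-0.003,0],"turn": [0,0,0],"grip": -1},
    {"dp": [0.00018,-0.003,0],"turn": [0,0,0],"grip": -1},
    {"dp": [0.00018,-0.003,0],"turn": [0,0,0],"grip": -1},
  ],
)

```text
clock: 17.3
position: [0.525, 0.015, 0.2319]
ee_rot: [0.53, 0.472, 0.526, -0.469]
contact_force: [2.5, -0.3, 9.3]
width: 0.0
```

```bash
python3 - <<'E'
from h import *
s=manip.get_state();print(s['contact_force'],s['position'],(np.array([.597,.0237])-s['position'][:2])@[.9933,.1153])
im=manip.get_image('side'); cv2.imwrite('pics/s9.png',cv2.resize(im[120:260,140:300,::-1],None,fx=4,fy=4))
E
```

```text
[ 2.46799289 -0.27270932  9.2821698 ] [0.52503238 0.01495285 0.23193267] 0.07249398748350028
```

View pics/s9.png

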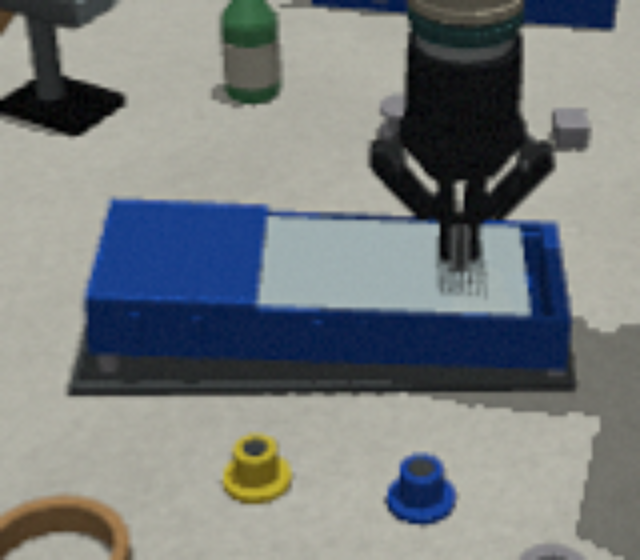

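The cover's front edge is at x≈530, with about 16 mm to go. I'll slow down for the stop.

>>> arm_command(
  targets=[
    {"dp": [0.00012,-0.0025,0],"turn": [0,0,0],"grip": -1},
    {"dp": [0.00013,-0.0025,0],"turn": [0,0,0],"grip": -1},
    {"dp": [0.00013,-0.0025,0],"turn": [0,0,0],"grip": -1},
    {"dp": [0.00013,-0.0025,0],"turn": [0,0,0],"grip": -1},
    {"dp": [0.0001,-0.002,0],"turn": [0,0,0],"grip": -1},
  ],
)

```text
clock: 17.85
position: [0.5131, 0.0135, 0.2313]
ee_rot: [0.53, 0.472, 0.526, -0.469]
contact_force: [1.9, -0.1, 9.5]
width: -0.0
```

>>> arm_command(
  targets=[
    {"dp": [5e-05,-0.001,0],"turn": [0,0,0],"grip": -1},
    {"dp": [5e-05,-0.001,0],"turn": [0,0,0],"grip": -1},
  ],
)

```text
clock: 18.05
position: [0.5111, 0.0133, 0.2312]
ee_rot: [0.53, 0.472, 0.526, -0.469]
contact_force: [2.0, -0.4, 10.2]
width: 0.0001
```

>>> arm_command(
  targets=[
    {"dp": [5e-05,-0.001,0],"turn": [0,0,0],"grip": -1},
    {"dp": [5e-05,-0.001,0],"turn": [0,0,0],"grip": -1},
  ],
)

```text
clock: 18.25
position: [0.5099, 0.0131, 0.2312]
ee_rot: [0.53, 0.472, 0.525, -0.469]
contact_force: [4.0, -0.3, 6.8]
width: 0.0001
```

>>> arm_command(
  targets=[
    {"dp": [0.0002,-0.001,0],"turn": [0,0,0],"grip": -1},
    {"dp": [5e-05,-0.001,0],"turn": [0,0,0],"grip": -1},
    {"dp": [0,0,0],"turn": [0,0,0],"grip": -1},
  ],
)

```text
clock: 18.55
position: [0.5081, 0.0129, 0.231]
ee_rot: [0.53, 0.472, 0.525, -0.469]
contact_force: [4.6, 0.0, 8.6]
width: -0.0
```

```bash
python3 - <<'E'
from h import *
s=manip.get_state();print(s['contact_force'],s['position'],(np.array([.597,.0237])-s['position'][:2])@[.9933,.1153])
im=manip.get_image('side'); cv2.imwrite('pics/s10.png',cv2.resize(im[120:260,140:300,::-1],None,fx=4,fy=4))
E
```

```text
[4.55878371 0.0113599  8.57101687] [0.50809107 0.01286919 0.23103895] 0.08956202865573637
```

View pics/s10.png

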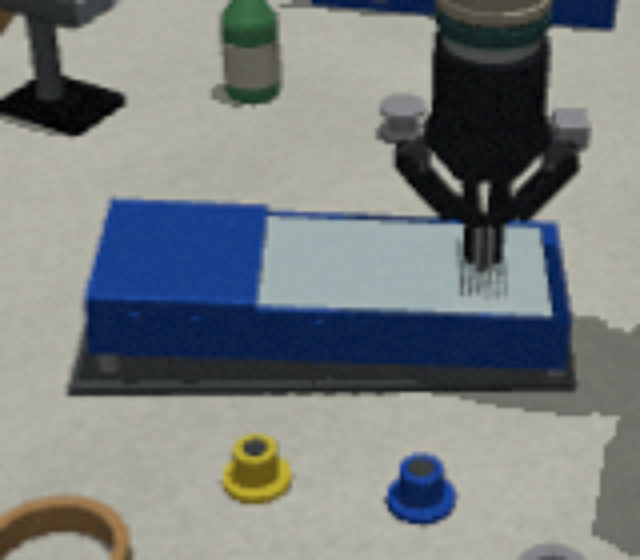

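The cover's front edge meets the front wall at x≈552. The pull rose from 2 to 4.6 N with the tip starting to slip, so the cover is at its stop. I'll lift straight off.

>>> arm_command(
  targets=[
    {"dp": [-0.002,0,0],"turn": [0,0,0],"grip": -1},
    {"dp": [-0.01,0,0],"turn": [0,0,0],"grip": -1},
    {"dp": [-0.03,0,0],"turn": [0,0,0],"grip": -1},
    {"dp": [-0.04,0,0],"turn": [0,0,0],"grip": -1},
    {"dp": [-0.03,0,0],"turn": [0,0,0],"grip": -1},
    {"dp": [0,0,0],"turn": [0,0,0],"grip": -1},
    {"dp": [0,0,0],"turn": [0,0,0],"grip": -1},
  ],
)

```text
clock: 19.3
position: [0.5049, 0.0132, 0.3417]
ee_rot: [0.528, 0.47, 0.528, -0.471]
contact_force: [-1.2, -0.4, 0.5]
width: 0.0001
```

```bash
python3 - <<'E'
from fit import *
s=manip.get_state();print(s['contact_force'],s['position'])
W=manip.calibration('wrist'); im=manip.get_image('wrist'); cv2.imwrite('pics/w11.png',im[:,:,::-1])
im=manip.get_image('side'); cv2.imwrite('pics/s11.png',cv2.resize(im[120:260,140:300,::-1],None,fx=4,fy=4))
p=[.5077,.0134,.1155,.0575]
P=lambda v:[world(p,(44-v,y,54.5)) for y in (40,54.5)]
print('stop edge',proj(W,P(88)),'at 83',proj(W,P(83)),'side stop',(proj(S,P(88))-[140,120])*4,(proj(S,P(83))-[140,120])*4)
E
```

```text
[-1.18532403 -0.39985629  0.51546214] [0.50493956 0.01316678 0.34167097]
stop edge [[214.04101068 142.54897422]
 [213.37823415 126.94979723]] at 83 [[219.2605188  142.57951348]
 [218.67717482 126.96217887]] side stop [[549.8728046  298.80587656]
 [551.46990288 311.47204547]] [[542.55299838 298.48023751]
 [544.06951439 311.14610046]]
```

View pics/w11.png

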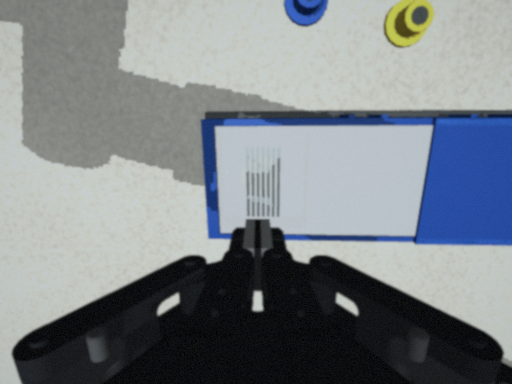

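View pics/s11.png

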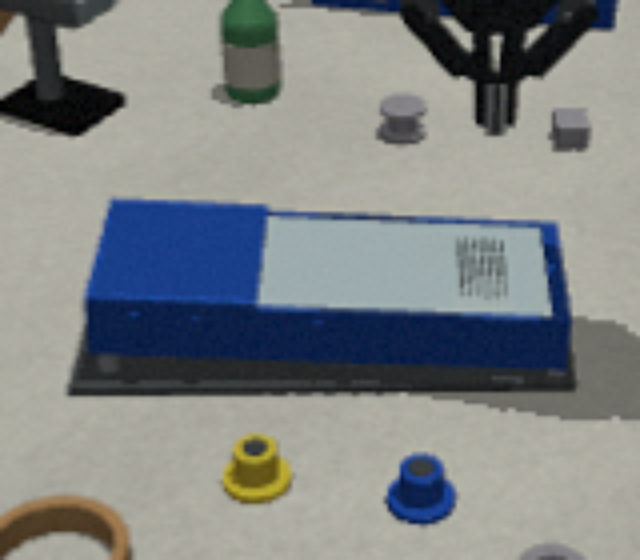

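```bash
python3 - <<'E'
import cv2,numpy as np
im=cv2.imread('pics/w11.png'); cv2.imwrite('pics/w11z.png',cv2.resize(im[105:200,190:300],None,fx=6,fy=6,interpolation=cv2.INTER_CUBIC))
print(im[140,205:225].tolist()); print(im[130,205:225,2])
b=cv2.imread('pics/s10.png');
E
```

```text
[[111, 51, 23], [113, 54, 28], [112, 53, 24], [113, 52, 25], [114, 54, 28], [114, 53, 26], [112, 53, 25], [110, 53, 27], [108, 55, 33], [112, 79, 67], [139, 125, 118], [180, 173, 166], [195, 191, 184], [197, 193, 186], [196, 192, 184], [195, 191, 184], [200, 194, 186], [201, 195, 187], [202, 195, 187], [202, 195, 187]]
[ 29  30  26  25  23  28  27  26  49  94 146 175 186 187 183 185 185 186
 185 187]
```

View pics/w11z.png

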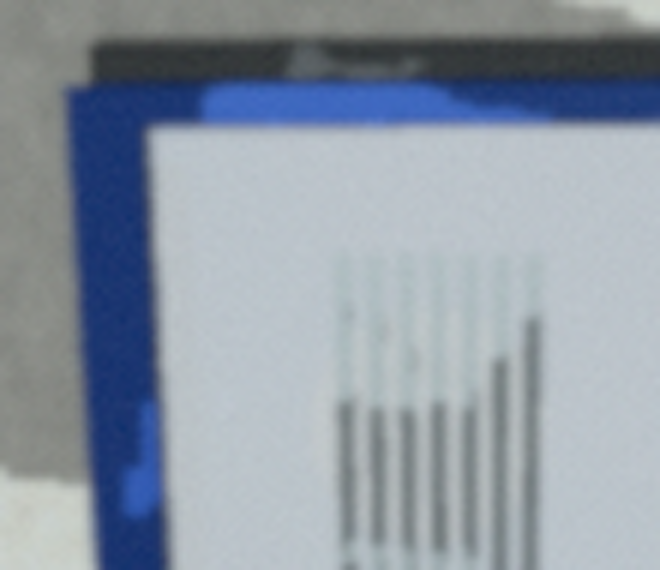

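The blue front wall shows 13 px (about 12.5 mm) ahead of the cover's edge. The wall itself is 12 mm thick, so no gap is left and the cover is at its stop.

```bash
python3 - <<'E'
from rig import manip
s=manip.get_state(); print(s['clock'],s['qd'].round(3),s['contact_force'].round(2)); print(manip.sign_off())
E
```

```text
19.4 [ 0.     0.01   0.005 -0.001 -0.003  0.   ] [-0.32  0.29 -0.38]
the job is handed in; nothing more can be done
None
```

The bush is standing upright in the well with the cover drawn shut over it. I handed the job in at 19.4 s, and no verdict was reported.

**Bush:** I gripped it by its boss, set it in the middle of the well at first touch (about 4 N) and let go. The pictures right afterwards showed it upright and free of the fingers. I did not measure its position again after release, nor check it once the cover was over it.

**Cover:** I pressed on the ribs with about 6 to 10 N and pulled the cover forward, following the slope. The pull rose from 2 to 4.6 N at the stop, after the tip had moved about 89 mm. The last wrist picture shows no gap at the front wall.

**Final state:** The gripper was clear of everything. I moved nothing else; the parts visible in the last views looked undisturbed.

**Disagreement:** The camera fit gave a slope of about 1.8°, while touch gave about 3.1 to 3.4°. I used the touch value.

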